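# Set a painting panel on the table easel and hold the easel board at its mark

### The job

Slide the white painting panel with the blue border up out of its slot in the rack, set it down gently, the same way up, on the middle of the table easel's ledge, leaning back flat against the easel board, and let go of it. Then swing the easel board up with your fingers until its pointer lines up with the red clip on the brass quadrant, and finish while still holding it there, without letting go, so that I can tighten the wing nuts. Leave the red clip, the other panels and everything else on the table where they are.

Things in the scene. Friction and masses are not known exactly. Their poses are not given: they have to be found in the camera images.
- panel: white painting panel with a blue border, the same on both faces, 130 mm wide (its y), 180 mm tall (its z), 5 mm thick (its x), about 0.12 kg. Origin at the centre of its lower edge. It starts upright in one of the rack's three slots, its width along the rack's y.
- greyboard: plain grey board panel, 130 x 180 x 5 mm, standing in another slot of the rack; leave it there. Origin at the centre of its lower edge.
- plypanel: plain brown plywood panel, 130 x 180 x 5 mm, standing in the remaining slot; leave it there. Origin at the centre of its lower edge.
- rack: fixed wooden panel rack, 210 mm (its x) by 158 mm (its y). Origin on the table under it, 30 mm beyond (+x of) its centre. Floor of the slots 15 mm above the table; two grooved cheeks along x reach 85 mm above the table, so a panel's lower edge must rise 70 mm to leave its slot and its upper 110 mm stands free. Three slots at x = -100, -30 and +40 mm; grooves 9 mm wide, 134 mm from groove bottom to groove bottom.
- easel: fixed wooden table easel, its board facing +x of its own frame (away from the robot), base 225 mm (x) by 342 mm (y), origin under the centre of its base. The hinge of the board runs along the easel's y at x = +85 mm, z = 35 mm. A brass quadrant with a scale, radius 98 mm about the hinge, stands at each side of the board (y = +160 and -160 mm), 6 mm thick. The quadrants' ticks reach 150 mm above the table, the red clip at most 166 mm.
- board (a joint): the easel board's hinge, rad: 0 = fallen back against its stop (as it starts), the board then 52 degrees above horizontal, its top edge leaning towards the robot; it grows as the top edge is swung up and forward (away from the robot), 0.63 at most (88 degrees). Nothing but the robot holds it up: let go, it falls back to 0. Board 0.6 kg, 290 mm wide, 12 mm thick plywood, 130 mm from the hinge to its top edge; a black pointer sticks out at each end near the top edge.
- easel_hinge (a point): point on the hinge line, at the middle of the board's width, in the plane of the board's front face. Its axes turn with the board: z up along the board, y along the hinge, x out of the front face (the board's thickness lies from x = 0 to -12 mm).
- ledge (a point): point on top of the ledge at the foot of the board, at the middle of its width and in the plane of the front face, 10 mm above the hinge along the board; axes as easel_hinge. The ledge stands out from the face (x = 0 to 26 mm) over the full 290 mm width, with a lip 8 mm high at its outer rim (x = 26 to 31 mm). A panel standing on it reaches 60 mm above the board's top edge and leaves 80 mm of the top edge free on each side.
- top_edge (a point): middle of the board's top edge, centred in its thickness, 130 mm from the hinge; axes as easel_hinge.
- clip (a joint): setting of the red index clip on the quadrant, in the same measure as board: the board is at the mark when board equals clip. It differs each time (about 9 to 22 degrees above the board's rest) and is a stiff fit: leave it as it is.
- clip_tip (a point): outer tip of the red clip (20 mm wide, 6 mm thick tab), on the quadrant at the easel's +y side (y = 160 mm), 136 mm from the hinge. Its axes are those of easel_hinge when the board is at the mark.
- tape: roll of masking tape lying flat, 100 mm across, 45 mm high; bystander.
- glue_jar: small white glue jar, 60 mm across, 75 mm high; bystander.
- glue_bottle: red glue bottle, 72 mm across, 190 mm high; bystander.
- stapler: plier stapler lying on the mat, about 180 mm long, 16 mm high; bystander.
- brush: paint brush lying on the mat; bystander.

How it is judged (in metres and radians):
On the way, in this order (a step that is already met when the one before it is completed fails the run):
1. the white panel is lifted clear up out of its slot (z of panel in the frame of rack above 0.087 m and contact force between panel and the fingers above 0.3 N), for 0.1 s.
2. the panel stands on the easel's ledge, leaning flat on the board, let go (x of panel in the frame of ledge between -0.003 and 0.026 m and y of panel in the frame of ledge between -0.035 and 0.035 m and z of panel in the frame of ledge between -0.006 and 0.01 m and angle between the z axis of panel and the z axis of ledge, either way round below 0.15 rad and angle between the x axis of panel and the x axis of ledge, either way round below 0.17 rad and contact force between panel and the fingers below 0.1 N and value of joint board below 0.08 rad and linear speed of panel below 0.03 m/s), for 0.3 s.
At the end, for the whole second after the job is handed in: The board stands within 0.06 rad (3.4 degrees) of the red clip, still, held there by the robot's fingers alone (contact over 0.3 N), and the white panel still stands right way up on the ledge within 35 mm of its middle, its foot on the ledge and its back flat on the board to about 9 degrees (x of panel in the frame of ledge between -0.003 and 0.026 m and y of panel in the frame of ledge between -0.035 and 0.035 m and z of panel in the frame of ledge between -0.006 and 0.01 m and angle between the z axis of panel and the z axis of ledge, either way round below 0.15 rad and angle between the x axis of panel and the x axis of ledge, either way round below 0.17 rad and angle between the z axis of easel_hinge and the z axis of clip_tip, either way round below 0.06 rad and velocity of joint board between -0.05 and 0.05 rad/s and contact force between the fingers and easel above 0.3 N and linear speed of panel below 0.03 m/s); the arm keeps its last pose, push and grip.
It fails at once if another panel or a thing on the table is shifted by more than 20 mm (distance of any of greyboard, plypanel, tape, glue_jar, glue_bottle, stapler, brush from where it was at the start of the episode above 0.02 m).
It fails at once if the red clip is shifted on the quadrant (distance of clip_tip from where it was at the start of the episode above 0.006 m).
It fails at once if the white panel is dropped or banged onto the easel (contact over 60 N) (contact force between panel and easel above 60 N).
It also fails if it takes over 64 s, if anything falls off the work surface, if the arm or the gripper's body presses on something with over 40 N, if the wrist force passes 120 N, or if a joint passes its speed limit or range.

### The arm

A 6-joint arm with a two-finger parallel gripper is mounted at the origin on the work surface. World frame = base frame: x ahead of the robot, y to its left, z up, the work surface at z = 0. Lengths are in mm, angles in degrees, forces in N, time in s.
With the tool pointing down it reaches from about 300 to 850 mm from the base axis. Payload 4.2 kg.
Tool frame: the origin (TCP) lies midway between the tips of the shut fingers; the grasp point (between the pads) lies 19 mm behind it (env.hold_point_z is the z of the grasp point in the tool frame, in mm); z points along the fingers, y is the direction in which the jaws open and shut (so a half turn about z gives the same grasp; the last joint's range is limited). The gripper opens to 91 mm and grips with 3 to 60 N. Pads are 32 mm wide; open, the fingers measure 118 mm over their backs; the gripper's body (76 mm by 178 mm) begins 60 mm behind the grasp point.
Start: joints at [-64.286, 18.312, 89.639, -0, 72.044, -1.146], TCP at [259.8, -512.979, 213.976] pointing down, gripper open.
Joint ranges: [-177.97, 177.97], [-48.28, 115.42], [12.27, 149.76], [-77.06, 257.06], [2.81, 150.46], [-146.56, 146.56]. Speed limits (degrees/s): [147.25, 147.25, 180, 180, 180, 180].

### API

Orientations are given as [roll, pitch, yaw] about the fixed x, y, z axes, in that order (R = Rz(yaw) Ry(pitch) Rx(roll)).
In Python, from workcell import env, grab_frame, camera_params, spotter gives the robot as it stands. The module is installed in compiled form; this text tells all that it offers.
- The arm moves only by the shell command python3 -m jog 'ROWS' [FORCE]. ROWS is text: rows parted by semicolons, each of 7 numbers parted by spaces: the turn, a rotation vector about the world's x, y, z in units of 5 degrees (1.0 is 5 degrees), then the shift along the world's x, y, z in units of 25 mm (1.0 is 25 mm), then the opening, from 0 (shut) to 1 (fully open). A call has 1 to 5 rows; each row is the pose to reach, as a shift and turn from the pose commanded when the call began; what a row does not reach only later rows make up. A row lasts 1/8 s, in which the tool goes at most 62.5 mm and 10.7 degrees, less where a joint would pass 70% of its speed; a pose out of reach is approached as far as the arm can. A call with a gripper value outside its range is refused whole. The fingers move at their own pace and stop on an object; FORCE is the grip in N (left out, the last holds). Time passes only in rows, so rows that repeat a pose let the fingers close. It gives the time, the measured TCP pose, the force and the opening at its end, in the units of the state.
- env.state(): the state, without advancing time (a new reading comes with each control period).
- grab_frame(name): name is "side" or "top" or "wrist"; returns the picture (480x640x3 uint8, red, green, blue); there is no depth.
- camera_params(name): a dict with "K" (3x3 intrinsics, pixels), "dist" ([k1, k2, p1, p2, k3] as OpenCV has them; the pictures are not rectified), "rvec" (rotation vector, rad) and "tvec" (3), from world to camera coordinates, as OpenCV has them. Camera axes: x right, y down, z forward; pixel columns grow to the right and rows downward; lengths in mm; the calibration is good to about 2 mm. A picture is of the moment at which its call begins: read the wrist's pose just before it. camera_params takes no time and is no camera call; for the wrist camera it gives the pose at the moment of the call.
- env.job_done(): hands the job in, once; it reports no verdict.
Trained networks look in the newest picture that a camera, given by its name, has taken for a name from the list of things; names that differ only in an ending like _2 or _b are one class to them, and where a whole thing is asked for, a point or a joint stands for the part that bears it (a point fixed in the world has none). Each returns a list of dicts, best first, with "conf" (0 to 1); they miss things now and then, are a little off and sometimes report something else, mostly with a low value. They report only what shows in the picture. A call takes as long as a camera call.
- spotter.look_for(query, camera): "box" ([left, top, width, height] in pixels, round what is visible of it).
- spotter.trace(query, camera): "region" (480x640 bool, what is visible of it) and "box" ([left, top, width, height] in pixels, round what is visible of it).
The state is a dict: "time_s": time; "qpos": joint angles; "qvel": joint speeds; "effort": joint torques, N m; "ee_pos": TCP position; "ee_rot": TCP orientation; "force": force on the tool from outside, world axes, zero at the start; "torque": the same for the moment, N m; "gripper_width": finger opening in mm.
Only numpy, scipy, OpenCV 4.12 (cv2) and the standard library are available. Lean on these libraries where they do the work, as an engineer would, in place of code of your own. Each camera call takes 0.05 s, during which the arm holds its last target. There are 200 camera calls.

## Working session

There is one attempt and no reset: what is moved stays moved. The work goes in short steps, Python scripts to look and compute and a shell command to move; the robot and the scene stay as the last step left them, time stands still between calls to the robot, and variables do not carry over. Pictures are saved under pics/ and viewed, about 8 in all and at most 12, crops included, and the job is handed in when it is done.

```bash
mkdir -p pics
cat > h.py <<'E'
import numpy as np, cv2
from workcell import env, grab_frame, camera_params, spotter
def snap(cam,name):
    im=grab_frame(cam); cv2.imwrite(f'pics/{name}.png',im[:,:,::-1]); return im
def proj(P,cam,p=None):
    p=p or camera_params(cam)
    return cv2.projectPoints(np.float64(P).reshape(-1,1,3),np.float64(p['rvec']),np.float64(p['tvec']),np.float64(p['K']),np.float64(p['dist']))[0].reshape(-1,2)
def ray(uv,cam,p=None):
    p=p or camera_params(cam)
    n=cv2.undistortPoints(np.float64(uv).reshape(-1,1,2),np.float64(p['K']),np.float64(p['dist'])).reshape(-1,2)
    R=cv2.Rodrigues(np.float64(p['rvec']))[0]; t=np.float64(p['tvec']).ravel()
    return -R.T@t, np.c_[n,np.ones(len(n))]@R
def at_z(uv,z,cam,p=None):
    o,d=ray(uv,cam,p); return o+d*((z-o[2])/d[:,2])[:,None]
E
python3 - <<'E'
from h import *
snap('side','s1');snap('top','t1')
for c in('top','side'):
    for q in('panel','greyboard','plypanel','rack','easel','board','clip','glue_bottle'):
        print(c,q,[(d['box'],round(d['conf'],2)) for d in spotter.look_for(q,c)[:2]])
    o,d=ray([[320,240]],c);print(o,d)
print(env.state())
E
```

```text
top panel [([380.3, 203.9, 49.3, 17.4], 0.89)]
top greyboard [([373.3, 232.1, 60.7, 16.5], 0.97), ([372.5, 258.9, 57.1, 11.2], 0.64)]
top plypanel [([369.6, 259.5, 54.9, 11.4], 0.9), ([190.9, 192.1, 114.0, 61.3], 0.36)]
top rack [([365.3, 203.4, 64.9, 81.6], 0.81)]
top easel [([184.5, 186.2, 141.4, 105.7], 0.82)]
top board [([189.2, 192.9, 127.1, 63.6], 0.9)]
top clip [([185.6, 238.9, 6.9, 7.2], 0.59), ([110.7, 244.6, 44.2, 31.2], 0.48)]
top glue_bottle [([108.9, 246.3, 44.3, 31.7], 0.88)]
[ 403.20781433   -6.36396968 1546.65865465] [[ 0.12061132  0.00956845 -0.99266127]]
side panel []
side greyboard []
side plypanel [([294.6, 265.7, 5.6, 47.2], 0.55)]
side rack [([282.4, 279.7, 73.6, 57.0], 0.76)]
side easel [([275.8, 167.5, 91.2, 103.4], 0.85), ([283.9, 275.6, 74.3, 60.0], 0.63)]
side board [([298.9, 175.4, 60.1, 70.6], 0.88)]
side clip []
side glue_bottle [([283.4, 135.0, 22.5, 49.7], 0.94)]
[  477.96372041 -1264.75145287  1255.11066726] [[ 0.06679903  0.74324936 -0.6656887 ]]
{'time_s': 0.9, 'qpos': array([-6.42855830e+01,  1.83126335e+01,  8.96381427e+01,  8.16947005e-04,
        7.20470676e+01, -1.14546186e+00]), 'qvel': array([ 0.04603936, -0.03516504,  0.13850136, -0.0036509 ,  0.03853206,
        0.04342345]), 'effort': array([ 1.02873117e-03, -4.12333989e+01, -2.32233971e+01,  7.28099816e-02,
        3.76764731e-02,  2.40851989e-05]), 'ee_pos': array([ 259.80259895, -512.96733093,  213.97438481]), 'ee_rot': array([ 1.79997829e+02, -7.33919286e-04,  2.68596270e+01]), 'force': array([0.03852419, 0.07259256, 0.33807477]), 'torque': array([ 0.00792962, -0.01782227, -0.02311032]), 'gripper_width': 91.30448592091126}
```

View pics/t1.png

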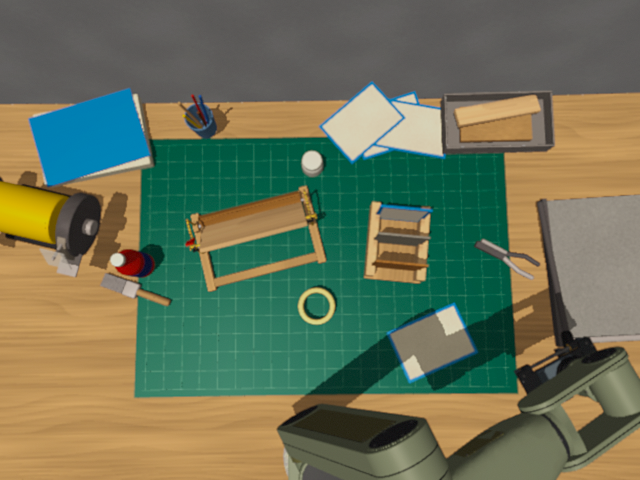

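View pics/s1.png

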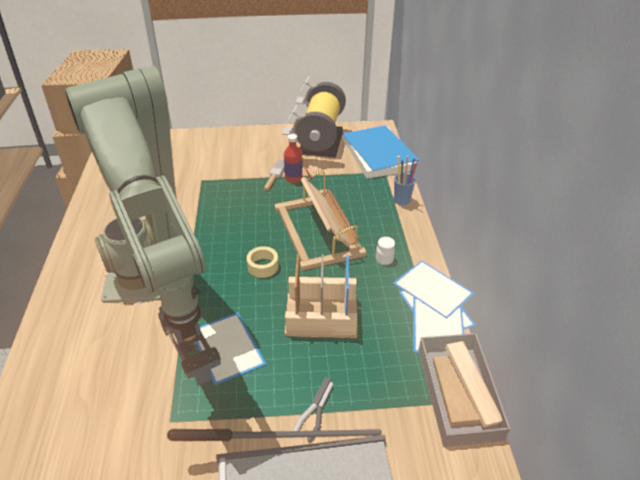

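Top view: the white/blue panel is in the farthest slot of the rack (edge ~380-430, 205-215), the easel at ~(190-325, 187-292), with the red clip at ~(190,242). The side view agrees. Next, a zoomed crop for the geometry.

Run:
```python
from h import *
im=cv2.imread('pics/t1.png')[180:300,178:438]
cv2.imwrite('pics/t1z.png',cv2.resize(im,None,fx=3,fy=3,interpolation=cv2.INTER_CUBIC))
```

```text
(no output)
```

View pics/t1z.png

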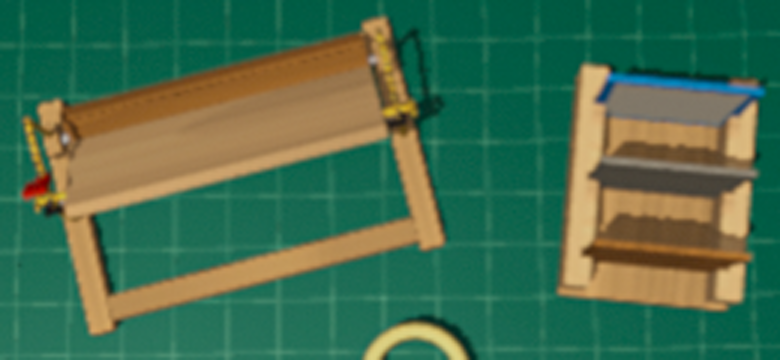

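Run:
```python
from h import *
from scipy.optimize import least_squares
T=camera_params('top')
px=lambda a:np.array(a)/3+[178,180]
def w(L,x,y,a):
    a=np.radians(a);L=np.array(L,float);c,s=np.cos(a),np.sin(a)
    return np.c_[x+c*L[:,0]-s*L[:,1],y+s*L[:,0]+c*L[:,1],L[:,2]]
# rack: top edges (rear upper corner) of panels
L=[(sx+2.5,sy,195) for sx in(40,-30,-100) for sy in(65,-65)]
uv=px([(605,75),(766,90),(596,158),(757,172),(586,240),(750,254)])
f=lambda p:(proj(w(L,*p),'top',T)-uv).ravel()
r=least_squares(f,[500,-150,0]);print('rack',r.x,r.fun.reshape(-1,2).round(1).tolist())
# easel
uv=px([(92,333),(443,243),(38,103),(388,17),(70,217),(404,133)])
def g(p):
    x,y,a,z=p
    return (proj(w([(-112.5,171,z),(-112.5,-171,z),(112.5,171,z),(112.5,-171,z),(85-89.5,145,130),(85-89.5,-145,130)],x,y,a),'top',T)-uv).ravel()
r2=least_squares(g,[500,150,10,20]);print('easel',r2.x,r2.fun.reshape(-1,2).round(1).tolist())
e=r2.x
# clip: angle grid
for t in np.radians([9,12,15,18,22]):
    b=np.radians(52)+t
    for c in('top','side'):
        print(round(np.degrees(t)),c,proj(w([(85-136*np.cos(b),160,35+136*np.sin(b))],*e[:3]),c).round(1))
print('panel centre top',w([(40,0,195)],*r.x))
for c in('top',):
    for d in spotter.trace('clip',c)[:1]:
        print(d['box'],np.argwhere(d['region']).mean(0)[::-1])
```

```text
rack [ 604.68850136 -206.46713024   -6.79954313] [[0.5, -0.1], [-1.6, 0.1], [1.0, -0.5], [-0.9, 0.2], [1.7, -0.2], [-0.8, 0.6]]
easel [591.54908991 178.1830716   13.38799493  51.03890119] [[-0.6, 2.0], [2.7, 1.5], [-0.3, 0.5], [1.3, -0.3], [0.8, -2.4], [-3.8, -1.2]]
9 top [[192.4 241.6]]
9 side [[306.8 170.4]]
12 top [[191.6 239.1]]
12 side [[308.5 169.4]]
15 top [[190.7 236.6]]
15 side [[310.2 168.4]]
18 top [[189.9 234. ]]
18 side [[312.  167.4]]
22 top [[188.9 230.5]]
22 side [[314.4 166.3]]
panel centre top [[ 644.40715945 -211.20297226  195.        ]]
[185.9, 239.1, 7.2, 9.6] [189.84848485 242.16666667]
```

```bash
python3 -m jog '0 0 1.2 1 1 1.5 0.6; 0 0 2.4 2.6 2.2 3.4 0.6; 0 0 3.6 4.2 3.4 3.4 0.6; 0 0 4.8 5.8 4.7 3.4 0.6; 0 0 5.6 7.4 6 3.4 0.6' 20; python3 -m jog '0 0 1.2 1.7 1.2 0 0.5; 0 0 2.4 3.4 2.4 0 0.5; 0 0 3.6 5.1 3.7 0 0.5; 0 0 4.8 6.6 4.9 0 0.5; 0 0 5.66 8 6.07 0 0.5'; python3 -m jog '0 0 0 0 0 0 0.5;0 0 0 0 0 0 0.5'
python3 - <<'E'
from h import *
print(env.state()['ee_pos'],env.state()['ee_rot'])
snap('wrist','w1')
print([(d['box'],round(d['conf'],2)) for d in spotter.look_for('panel','wrist')[:2]])
print(proj([[644.4,-211.2,195]],'wrist'),ray([[320,240]],'wrist'))
E
```

```text
time_s: 1.58
ee_pos: [446.0, -361.9, 299.3]
ee_rot: [180.0, 0.0, 55.0]
force: [0.1, -0.6, -0.2]
gripper_width: 54.8
time_s: 2.2
ee_pos: [646.1, -210.0, 298.8]
ee_rot: [180.0, 0.0, 83.3]
force: [0.8, -0.9, 0.4]
gripper_width: 45.8
time_s: 2.45
ee_pos: [644.4, -211.5, 298.7]
ee_rot: [-180.0, 0.0, 83.1]
force: [1.1, -0.5, 0.4]
gripper_width: 45.6
[ 644.40761501 -211.49779683  298.74673999] [-1.79954582e+02  3.02861672e-02  8.31446387e+01]
[([321.9, 150.4, 6.5, 141.6], 0.82)]
[[321.54807213 228.53018997]] (array([ 652.91269727, -142.31279021,  470.68523754]), array([[-0.0382168 , -0.27351269, -0.96148404]]))
```

View pics/w1.png

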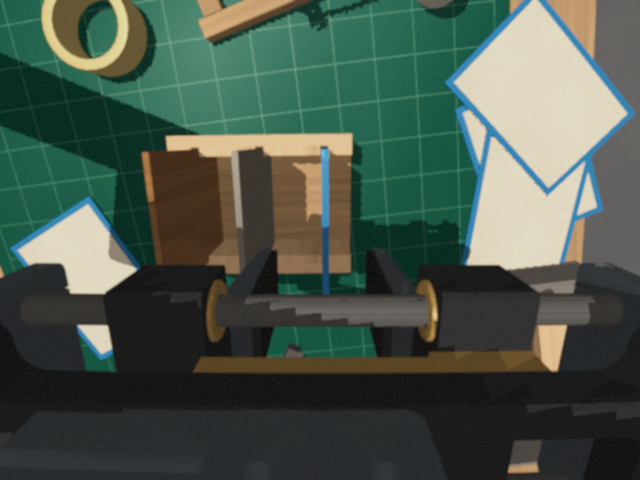

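Wrist view: the panel's blue top edge runs vertically at u≈325 between the jaws, from v≈150 downward. The yaw agrees.

Run:
```python
from h import *
im=cv2.imread('pics/w1.png').astype(int)
b=(im[:,:,0]>im[:,:,2]+70)
ys=range(155,240,12); c=[(np.mean([x for x in range(305,345) if b[y,x]]),y) for y in ys]
print(at_z(c+[(325,150)],195,'wrist').round(1).tolist())
```

```text
[[653.8, -153.0, 195.0], [652.7, -162.1, 195.0], [651.6, -171.4, 195.0], [650.8, -180.9, 195.0], [650.1, -190.6, 195.0], [648.5, -200.3, 195.0], [647.4, -210.3, 195.0], [646.2, -220.4, 195.0], [654.6, -149.3, 195.0]]
```

```bash
python3 -m jog '0 0 0 0.1 -0.08 -0.5 0.5;0 0 0 0.1 -0.08 -2 0.5;0 0 0 0.1 -0.08 -3.8 0.5;0 0 0 0.1 -0.08 -5.2 0.5;0 0 0 0.1 -0.08 -5.8 0.5'; python3 -m jog '0 0 0 0 0 0 0.5;0 0 0 0 0 0 0.3;0 0 0 0 0 0 0;0 0 0 0 0 0 0;0 0 0 0 0 0 0' 25;python3 -m jog '0 0 0 0 0 0 0;0 0 0 0 0 0 0;0 0 0 0 0 0 0'; python3 -m jog '0 0 0 0 0 0.4 0;0 0 0 0 0 1 0;0 0 0 0 0 2 0;0 0 0 0 0 3 0;0 0 0 0 0 4 0'
```

```text
time_s: 3.18
ee_pos: [645.5, -213.5, 151.0]
ee_rot: [-179.7, -0.1, 83.1]
force: [-0.2, 0.2, 0.8]
gripper_width: 45.8
time_s: 3.8
ee_pos: [647.5, -213.2, 154.5]
ee_rot: [180.0, 0.0, 83.2]
force: [-0.1, 0.4, 0.1]
gripper_width: 8.4
time_s: 4.18
ee_pos: [647.4, -213.2, 154.3]
ee_rot: [180.0, 0.0, 83.2]
force: [-0.5, 0.6, 2.8]
gripper_width: 5.0
time_s: 4.8
ee_pos: [647.4, -213.3, 255.8]
ee_rot: [179.9, 0.0, 83.2]
force: [0.3, -0.5, -0.8]
gripper_width: 4.6
```

```bash
python3 -m jog '0 0 0 0 0 1.6 0;0 0 0 0 0.2 3.4 0;0 0 0 0 1.6 5 0;0 0 0 -0.5 3.4 5.8 0;0 0 0 -1 5.2 5.8 0'; python3 -m jog '0 0 0 -0.5 1.6 0 0;0 0 0 -0.8 3.2 0 0;0 0 0 -0.9 4.1 0 0;0 0 0 -0.9 4.1 0 0;0 0 0 -0.9 4.1 0 0'
python3 - <<'E'
from h import *
print(env.state()['ee_pos'],env.state()['ee_rot'])
snap('wrist','w2')
o,d=ray([[320,240]],'wrist');print(o,d)
for q in('clip','easel','board'):print(q,[(d['box'],round(d['conf'],2)) for d in spotter.look_for(q,'wrist')[:2]])
E
```

```text
time_s: 5.42
ee_pos: [622.5, -82.2, 402.2]
ee_rot: [179.7, -0.0, 83.1]
force: [0.0, 0.7, -1.4]
gripper_width: 4.9
time_s: 6.05
ee_pos: [600.2, 18.2, 398.9]
ee_rot: [180.0, 0.1, 83.1]
force: [1.1, 1.1, -0.8]
gripper_width: 5.0
[600.17910608  18.1936169  398.91563275] [1.79982590e+02 5.83776382e-02 8.31065767e+01]
[609.11300668  87.9164808  570.20738461] [[-0.03819394 -0.27391959 -0.9613691 ]]
clip []
easel [([194.4, 0.0, 219.3, 210.1], 0.84)]
board [([265.8, 2.1, 140.9, 190.2], 0.81)]
```

View pics/w2.png

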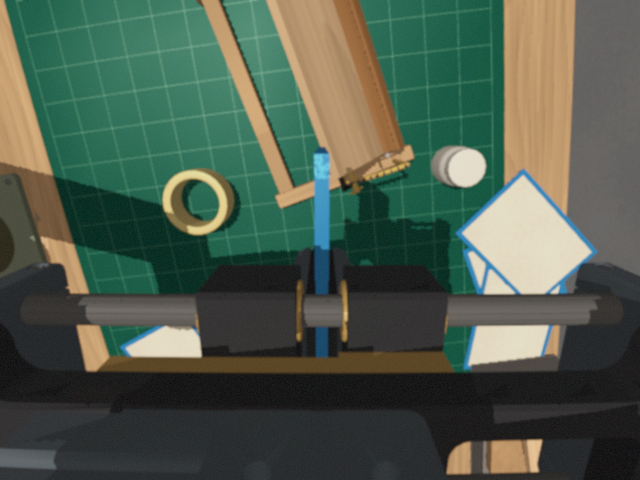

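Wrist view: the near end of the easel is at the top centre (corner ~(280,202), quadrant ~(375,170)), and the panel is held at u≈321. I move on along y for the whole easel.

```bash
python3 -m jog '0 0 1 0 1 0 0;0 0 2.2 0 2.4 0 0;0 0 3.4 0 3.6 0 0;0 0 4.06 0 4.2 0 0;0 0 4.06 0 4.2 0 0';python3 -m jog '0 0 0 0 0 0 0;0 0 0 0 0 0 0'
python3 - <<'E'
from h import *
print(env.state()['ee_pos'],env.state()['ee_rot'])
im=snap('wrist','w3')
p=camera_params('wrist');import pickle;pickle.dump(p,open('w3.pkl','wb'))
for q in('clip','easel','board'):print(q,[(d['box'],round(d['conf'],2)) for d in spotter.look_for(q,'wrist')[:2]])
c=cv2.imread('pics/w3.png')[0:300,120:520]
cv2.imwrite('pics/w3z.png',cv2.resize(c,None,fx=2,fy=2,interpolation=cv2.INTER_CUBIC))
E
```

```text
time_s: 6.88
ee_pos: [599.9, 124.3, 398.8]
ee_rot: [-180.0, 0.0, 103.5]
force: [0.3, -0.5, -2.1]
gripper_width: 4.5
time_s: 7.12
ee_pos: [599.9, 123.2, 399.1]
ee_rot: [180.0, 0.0, 103.4]
force: [0.1, -0.3, -0.4]
gripper_width: 4.7
[599.88199465 123.19636203 399.10649722] [1.79989921e+02 2.27074216e-02 1.03355755e+02]
clip [([333.7, 0.0, 22.8, 17.6], 0.65)]
easel [([253.9, 0.0, 155.6, 267.1], 0.56)]
board [([320.0, 4.2, 84.4, 250.6], 0.87)]
```

View pics/w3z.png

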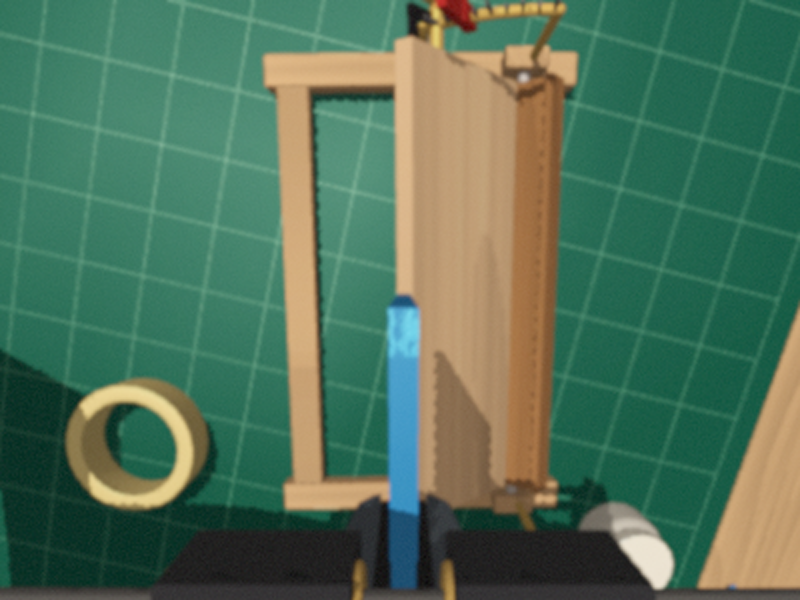

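Zoomed wrist view: the board's top edge is at u≈396-414 (its +y end at v≈38), the ledge lip at u≈565→548, base rail corners at (263,55), (577,52), (285,510), (557,505), and the red clip at ~(458,10).

```bash
cat > fit.py <<'E'
from h import *
import pickle
from scipy.optimize import least_squares
W=pickle.load(open('w3.pkl','rb'));T=camera_params('top')
def w(L,x,y,a):
    a=np.radians(a);L=np.array(L,float);c,s=np.cos(a),np.sin(a)
    return np.c_[x+c*L[:,0]-s*L[:,1],y+s*L[:,0]+c*L[:,1],L[:,2]]
def bd(x,y,z,b=np.radians(52)): # board coords -> easel
    return (85+x*np.sin(b)-z*np.cos(b),y,35+x*np.cos(b)+z*np.sin(b))
if __name__=='__main__':
    uw=np.array([(263,55),(577,52),(285,510),(557,506),(396,40),(414,38),(565,83),(548,482)])/2+[120,0]
    ut=np.array([(92,333),(443,243),(38,103),(388,17),(70,217),(404,133)])/3+[178,180]
    def g(p):
        z=p[3];q=p[:3]
        B=[(-112.5,171,z),(112.5,171,z),(-112.5,-171,z),(112.5,-171,z)]
        Lw=B+[bd(-12,145,130),bd(0,145,130),bd(31,145,18),bd(31,-145,18)]
        Lt=[B[0],B[2],B[1],B[3],bd(-12,145,130),bd(-12,-145,130)]
        return np.r_[(proj(w(Lw,*q),'',W)-uw).ravel(),(proj(w(Lt,*q),'',T)-ut).ravel()*.7]
    r=least_squares(g,[600,178,13,20],loss='soft_l1');print(r.x);print(g(r.x).reshape(-1,2).round(1).tolist())
    q=r.x[:3];np.save('easel.npy',q)
    print('ledge',w([bd(0,0,10)],*q),'topedge',w([bd(-6,0,130)],*q))
    for t in range(8,24,3):
        P=w([bd(0,160,136,np.radians(52+t))],*q);print(t,proj(P,'',W).round(1)*1,proj(P,'',T).round(1),proj(P,'side').round(1))
E
python3 fit.py
```

```text
[596.23268199 183.67729777  14.1091545   21.98779598]
[[-2.9, 0.3], [-2.8, -0.4], [-1.2, -0.0], [-1.8, 0.3], [6.8, 1.0], [6.3, -0.3], [-0.0, -5.6], [0.5, 5.6], [0.2, 0.8], [0.7, -0.1], [0.0, 1.0], [-0.6, -0.2], [-0.7, -2.4], [-4.2, -2.5]]
ledge [[672.69760506 202.89694751  42.88010754]] topedge [[596.46150798 183.73481376 133.74742912]]
8 [[344.9  -1.5]] [[190.7 241.5]] [[306.9 169.9]]
11 [[351.   -2.9]] [[189.8 239. ]] [[308.6 168.8]]
14 [[357.3  -4.1]] [[189.  236.5]] [[310.3 167.8]]
17 [[363.9  -5.2]] [[188.1 233.9]] [[312.  166.8]]
20 [[370.6  -6.2]] [[187.3 231.3]] [[313.8 165.9]]
23 [[377.4  -7. ]] [[186.5 228.7]] [[315.7 165.1]]
```

Run:
```python
from fit import *
z=lambda P:((proj(P,'',W)-[120,0])*2).round(0).tolist()
a=np.radians(13.4);c=np.array([599.9,123.2,0]);ty=np.array([-np.sin(a),np.cos(a),0]);tx=np.array([np.cos(a),np.sin(a),0])
print('panel +y top/bottom corners',z([c+65*ty+sx*2.5*tx+[0,0,h] for h in(440,260) for sx in(-1,1)]))
for q in([596.2,183.7,14.1],[600,183.7,14.1]):
  for y in (145,-145):
    print(q,y,{n:z(w([bd(x,y,zz)],*q))[0] for n,x,zz in(('top_b',-12,130),('top_f',0,130),('junc',0,10),('ledge_out_in',26,10),('lip_in',26,18),('lip_out',31,18),('lip_low',31,0))})
im=cv2.imread('pics/w3z.png')
for v in (150,300,420): print(v,im[v,380:580:4].sum(1).tolist())
```

```text
panel +y top/bottom corners [[387.0, 313.0], [414.0, 313.0], [396.0, 295.0], [408.0, 295.0]]
[596.2, 183.7, 14.1] 145 {'top_b': [410.0, 42.0], 'top_f': [427.0, 37.0], 'junc': [529.0, 83.0], 'ledge_out_in': [563.0, 76.0], 'lip_in': [558.0, 73.0], 'lip_out': [565.0, 72.0], 'lip_low': [577.0, 78.0]}
[596.2, 183.7, 14.1] -145 {'top_b': [414.0, 522.0], 'top_f': [429.0, 526.0], 'junc': [518.0, 484.0], 'ledge_out_in': [548.0, 490.0], 'lip_in': [543.0, 492.0], 'lip_out': [549.0, 493.0], 'lip_low': [559.0, 488.0]}
[600, 183.7, 14.1] 145 {'top_b': [416.0, 44.0], 'top_f': [433.0, 39.0], 'junc': [534.0, 84.0], 'ledge_out_in': [569.0, 77.0], 'lip_in': [563.0, 75.0], 'lip_out': [570.0, 73.0], 'lip_low': [582.0, 79.0]}
[600, 183.7, 14.1] -145 {'top_b': [420.0, 524.0], 'top_f': [434.0, 527.0], 'junc': [522.0, 485.0], 'ledge_out_in': [552.0, 491.0], 'lip_in': [548.0, 493.0], 'lip_out': [554.0, 494.0], 'lip_low': [564.0, 489.0]}
150 [354, 352, 348, 354, 483, 546, 545, 548, 493, 442, 441, 444, 453, 443, 448, 457, 469, 469, 466, 472, 474, 461, 462, 468, 473, 474, 475, 465, 447, 449, 453, 450, 445, 434, 366, 343, 344, 332, 328, 329, 327, 327, 327, 271, 260, 287, 315, 254, 253, 250]
300 [283, 281, 281, 264, 234, 222, 227, 231, 311, 411, 436, 443, 451, 454, 448, 460, 468, 466, 461, 469, 472, 457, 458, 457, 436, 451, 435, 419, 410, 424, 423, 440, 432, 380, 353, 350, 348, 338, 328, 331, 350, 313, 272, 268, 256, 227, 221, 223, 224, 225]
420 [211, 206, 313, 420, 427, 422, 423, 427, 418, 436, 445, 441, 456, 432, 328, 323, 335, 327, 321, 330, 326, 319, 318, 321, 310, 304, 315, 381, 412, 420, 409, 405, 379, 365, 354, 335, 336, 344, 310, 360, 310, 263, 281, 276, 220, 197, 211, 204, 201, 193]
```

Run:
```python
from fit import *
z=lambda P:((proj(P,'',W)-[120,0])*2)
L=[bd(-12,145,130),bd(0,145,130),bd(0,120,10),bd(0,-120,10),bd(31,120,0),bd(31,-120,0),bd(-12,40,130)]
u=[396,413,517,508,561,549.5,397]; 
B=[(-112.5,171,22),(112.5,171,22),(-112.5,-171,22),(112.5,-171,22)];v=[55,52,510,506]
T2=[bd(-12,145,130),bd(-12,-145,130)];ut=np.array([(70,217),(404,133)])/3+[178,180]
def g(p): return np.r_[z(w(L,*p))[:,0]-u,z(w(B,*p))[:,1]-v,2*(proj(w(T2,*p),'',T)-ut)[:,1]]
r=least_squares(g,[592,183,14]);print(r.x,g(r.x).round(1))
q=r.x;np.save('easel.npy',q)
print('ledge',w([bd(0,0,10)],*q),'topedge',w([bd(-6,0,130)],*q))
for t in range(8,24,3):
    P=w([bd(0,160,136,np.radians(52+t))],*q);print(t,proj(P,'',W).round(1)*1,proj(P,'',T).round(1),proj(P,'side').round(1))
```

```text
[587.88120792 181.73728557  13.95951605] [-0.6 -1.  -1.  -0.5  2.  -0.1  0.6  0.1 -0.6 -0.5  0.9 -1.  -0.7]
ledge [[664.39606581 200.75716781  42.88010754]] topedge [[588.11018335 181.79420374 133.74742912]]
8 [[337.3  -1.6]] [[191.4 244.5]] [[304.7 170.3]]
11 [[343.3  -2.9]] [[190.5 242. ]] [[306.4 169.2]]
14 [[349.6  -4.1]] [[189.6 239.5]] [[308.1 168.2]]
17 [[356.1  -5.2]] [[188.8 236.9]] [[309.9 167.2]]
20 [[362.7  -6.2]] [[188.  234.3]] [[311.7 166.3]]
23 [[369.6  -7. ]] [[187.2 231.7]] [[313.5 165.5]]
```

```bash
cat > tgt.py <<'E'
from fit import *
from scipy.spatial.transform import Rotation as R
q=np.load('easel.npy')
def Rb(t=0): # tool rot for board angle t deg: tool x=easel y, tool z=-board z
    b=np.radians(52+t);a=np.radians(q[2])
    ex=np.array([np.cos(a),np.sin(a),0]);ey=np.array([-ex[1],ex[0],0]);ez=np.array([0,0,1.])
    bz=-np.cos(b)*ex+np.sin(b)*ez
    return np.c_[ey,np.cross(-bz,ey),-bz]
def go(P,t=0):
    s=env.state();cur=R.from_euler('xyz',s['ee_rot'],degrees=True)
    rv=(R.from_matrix(Rb(t))*cur.inv()).as_rotvec(degrees=True)/5
    print('turn',rv.round(2),'shift',((np.array(P).ravel()-s['ee_pos'])/25).round(2),'P',np.round(P,1).ravel())
def bp(x,y,z,t=0): return w([bd(x,y,z,np.radians(52+t))],*q)[0]
E
python3 - <<'E'
from tgt import *
for x,z in((12,70),(12,20),(12,0),(2.5,0)): go(bp(x,0,10+z+139))
E
```

```text
turn [ 1.8  -7.38  0.11] shift [-2.05  1.93 -7.36] P [548.7 172.  215. ]
turn [ 1.8  -7.38  0.11] shift [-0.85  2.23 -8.94] P [578.6 179.4 175.6]
turn [ 1.8  -7.38  0.11] shift [-0.37  2.34 -9.57] P [590.5 182.4 159.8]
turn [ 1.8  -7.38  0.11] shift [-0.66  2.27 -9.8 ] P [583.3 180.6 154. ]
```

```bash
python3 -m jog '0.36 -1.4 0.02 -0.4 0.4 0 0;0.72 -2.95 0.04 -0.8 0.8 0 0;1.08 -4.4 0.06 -1.3 1.2 0 0;1.44 -5.9 0.09 -1.7 1.6 0 0;1.8 -7.38 0.11 -2.05 1.93 0 0'; python3 -m jog '0 0 0 0 0 -1 0;0 0 0 0 0 -2.6 0;0 0 0 0 0 -4.4 0;0 0 0 0 0 -6 0;0 0 0 0 0 -7.36 0';  python3 -m jog '0 0 0 0 0 0 0;0 0 0 0 0 0 0'
python3 - <<'E'
from tgt import *
for x,z in((12,20),(12,5),(12,0),(2.5,0)): go(bp(x,0,10+z+139))
E
```

```text
time_s: 7.95
ee_pos: [547.5, 172.5, 399.5]
ee_rot: [141.8, 0.0, 104.0]
force: [0.9, 0.2, -2.0]
gripper_width: 5.0
time_s: 8.57
ee_pos: [547.6, 172.1, 213.2]
ee_rot: [142.1, 0.0, 104.0]
force: [-0.1, -0.2, -1.4]
gripper_width: 5.1
time_s: 8.82
ee_pos: [549.6, 172.8, 216.9]
ee_rot: [141.8, 0.0, 104.0]
force: [0.3, 0.6, -1.7]
gripper_width: 4.8
turn [-0.01  0.03 -0.01] shift [ 1.16  0.26 -1.65] P [578.6 179.4 175.6]
turn [-0.01  0.03 -0.01] shift [ 1.52  0.35 -2.13] P [587.5 181.7 163.7]
turn [-0.01  0.03 -0.01] shift [ 1.64  0.38 -2.28] P [590.5 182.4 159.8]
turn [-0.01  0.03 -0.01] shift [ 1.34  0.31 -2.52] P [583.3 180.6 154. ]
```

```bash
python3 -m jog '0 0 0 0.3 0.07 -0.42 0;0 0 0 0.7 0.16 -0.98 0;0 0 0 1.1 0.25 -1.54 0;0 0 0 1.35 0.31 -1.9 0;0 0 0 1.35 0.31 -1.9 0'
python3 - <<'E'
from tgt import *
s=env.state();print(s['ee_pos'],s['force']);snap('wrist','w4');snap('side','s4')
for x,z in((12,0),(12,-6)): go(bp(x,0,10+z+139))
a=cv2.imread('pics/w4.png')[60:360,160:560];b=cv2.imread('pics/s4.png')[140:290,240:390]
cv2.imwrite('pics/c4.png',np.hstack([a,cv2.resize(b,(300,300),interpolation=cv2.INTER_CUBIC)]))
E
```

```text
time_s: 9.45
ee_pos: [582.3, 180.2, 165.9]
ee_rot: [142.2, 0.0, 104.0]
force: [-0.4, -0.5, -2.0]
gripper_width: 5.0
[582.30319529 180.19729703 165.86572792] [-0.37106046 -0.45996253 -2.00469892]
turn [ 0.01 -0.01 -0.01] shift [ 0.33  0.08 -0.3 ] P [590.5 182.4 159.8]
turn [ 0.01 -0.01 -0.01] shift [ 0.47  0.12 -0.49] P [594.1 183.3 155.1]
```

View pics/c4.png

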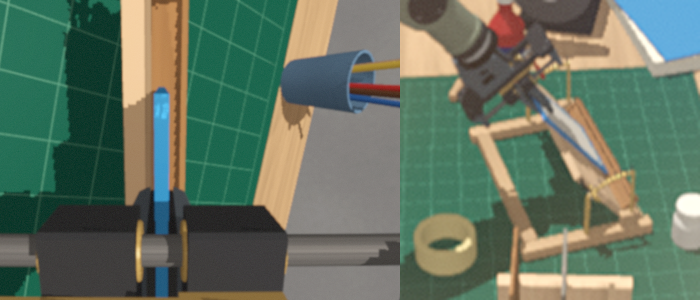

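Picture: the panel is parallel to the board, just in front of its face and above the ledge. I creep down, watching the force.

```bash
python3 -m jog '0 0 0 0.05 0.01 -0.06 0;0 0 0 0.1 0.025 -0.13 0;0 0 0 0.1 0.025 -0.13 0' | grep -E 'pos|force'; python3 -m jog '0 0 0 0.05 0.01 -0.06 0;0 0 0 0.1 0.025 -0.13 0;0 0 0 0.1 0.025 -0.13 0'| grep -E 'pos|force'; python3 -m jog '0 0 0 0.05 0.01 -0.06 0;0 0 0 0.05 0.01 -0.06 0'| grep -E 'pos|force'
```

```text
ee_pos: [584.8, 180.9, 164.3]
force: [-0.3, -0.8, -1.1]
ee_pos: [587.3, 181.5, 160.7]
force: [-0.6, -0.0, -1.3]
ee_pos: [588.5, 181.8, 159.6]
force: [-3.3, -0.1, 0.2]
```

```bash
python3 -m jog '0 0 0 0.025 0.006 -0.03 0;0 0 0 0.025 0.006 -0.03 0' | grep -E 'pos|force'
python3 - <<'E'
from tgt import *
s=env.state();d=Rb().T@(s['ee_pos']-bp(0,0,10+139));print('board-frame err (y, x, -z):',d.round(1),'force',(Rb().T@s['force']).round(1)); go(bp(2.5,0,149))
E
```

```text
ee_pos: [588.6, 182.0, 159.5]
force: [-8.2, -0.3, 7.7]
board-frame err (y, x, -z): [ 0.1 10.3 -1. ] force [  1.7  -1.6 -10.9]
turn [ 0.    0.   -0.01] shift [-0.21 -0.06 -0.22] P [583.3 180.6 154. ]
```

```bash
python3 -m jog '0 0 0 -0.03 -0.007 0.035 0;0 0 0 -0.11 -0.03 -0.03 0;0 0 0 -0.19 -0.05 -0.09 0;0 0 0 -0.19 -0.05 -0.09 0' | grep -E 'pos|force';python3 -m jog '0 0 0 -0.04 -0.01 -0.03 0;0 0 0 -0.08 -0.02 -0.06 0;0 0 0 -0.08 -0.02 -0.06 0' | grep -E 'pos|force'
python3 - <<'E'
from tgt import *
s=env.state();d=Rb().T@(s['ee_pos']-bp(0,0,10+139));print('board-frame err (y, x, -z):',d.round(1),'force',(Rb().T@s['force']).round(1)); go(bp(2.5,0,149))
E
```

```text
ee_pos: [584.1, 180.5, 155.9]
force: [-0.6, -0.1, -2.4]
ee_pos: [582.3, 180.1, 154.9]
force: [-0.5, 0.4, -1.9]
board-frame err (y, x, -z): [-0.2  2.3 -1.3] force [ 0.5 -1.5  1.3]
turn [ 0.01 -0.   -0.01] shift [ 0.04  0.02 -0.04] P [583.3 180.6 154. ]
```

```bash
python3 -m jog '0 0 0 -0.04 -0.01 -0.03 0;0 0 0 -0.06 -0.015 -0.05 0;0 0 0 -0.06 -0.015 -0.05 0' | grep -E 'pos|force';python3 -m jog '0 0 0 -0.01 -0.00 -0.06 0;0 0 0 -0.03 -0.006 -0.08 0;0 0 0 -0.03 -0.006 -0.08 0' | grep -E 'pos|force'
python3 - <<'E'
from tgt import *
s=env.state();d=Rb().T@(s['ee_pos']-bp(0,0,10+139));print('board-frame err (y, x, -z):',d.round(1),'force',(Rb().T@s['force']).round(1))
E
```

```text
ee_pos: [581.8, 180.1, 154.6]
force: [3.1, 0.8, -1.0]
ee_pos: [581.9, 180.3, 154.2]
force: [0.2, 0.7, 4.7]
board-frame err (y, x, -z): [ 0.1  1.5 -1. ] force [ 0.6  3.1 -3.5]
```

```bash
python3 -m jog '0 0 0 0 0 0 0.15;0 0 0 0 0 0 0.3;0 0 0 0 0 0 0.4;0 0 0 0 0 0 0.4;0 0 0 0 0 0 0.4'; python3 -m jog '0 0 0 -0.2 -0.05 0.26 0.4;0 0 0 -0.6 -0.15 0.8 0.4;0 0 0 -1.5 -0.37 2 0.4;0 0 0 -2.4 -0.6 3.2 0.4;0 0 0 -2.4 -0.6 3.2 0.4'
python3 - <<'E'
from tgt import *
snap('wrist','w5');snap('side','s5');snap('top','t5')
a=cv2.imread('pics/w5.png')[60:360,160:460];b=cv2.imread('pics/s5.png')[140:290,240:390];c=cv2.imread('pics/t5.png')[150:270,170:330]
R_=lambda i:cv2.resize(i,None,fx=300/i.shape[0],fy=300/i.shape[0],interpolation=cv2.INTER_CUBIC)
cv2.imwrite('pics/c5.png',np.hstack([R_(b),R_(c)]))
cv2.imwrite('pics/c5.png',np.vstack([np.hstack([R_(b),R_(c)]),np.hstack([a,np.zeros((300,400,3),np.uint8)])]))
for n in('clip','panel'):
  for k in ('top','side','wrist'): print(n,k,[(d['box'],round(d['conf'],2)) for d in spotter.look_for(n,k)[:1]])
E
```

```text
time_s: 13.05
ee_pos: [580.1, 179.6, 151.5]
ee_rot: [142.0, 0.0, 104.0]
force: [0.3, -0.2, -0.5]
gripper_width: 36.3
time_s: 13.68
ee_pos: [519.9, 164.8, 235.7]
ee_rot: [141.6, -0.0, 104.0]
force: [0.5, 0.3, 0.7]
gripper_width: 36.6
clip top [([187.4, 240.6, 5.1, 5.1], 0.57)]
clip side []
clip wrist [([328.7, 0.7, 23.3, 43.8], 0.67)]
panel top [([228.8, 208.3, 47.2, 43.5], 0.82)]
panel side [([298.9, 180.3, 43.1, 47.0], 0.55)]
panel wrist [([303.1, 12.5, 46.9, 345.9], 0.69)]
```

View pics/c5.png

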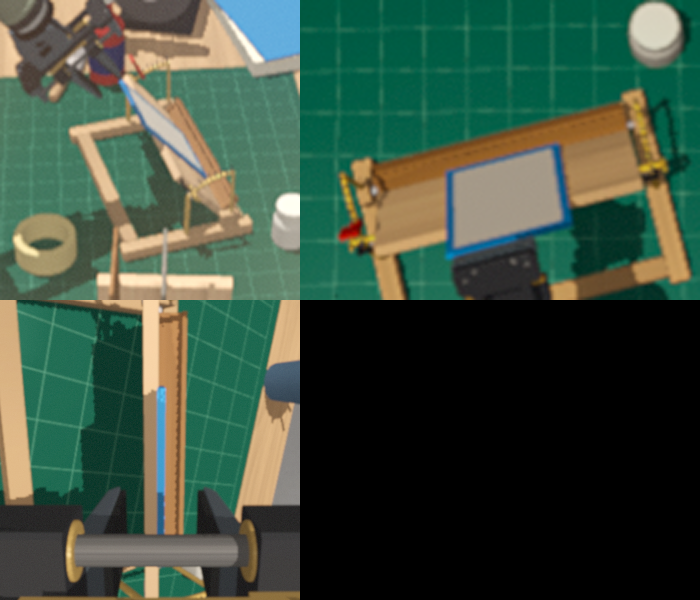

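The panel stands centred and flat on the ledge and is released. Now I measure the clip angle from the red pixels in the wrist and top pictures.

Run:
```python
from tgt import *
for n,cam,box in(('w5','wrist',(300,0,400,70)),('t5','top',(180,230,200,255)),('s5','side',(290,155,330,185))):
    im=cv2.imread(f'pics/{n}.png').astype(int);m=(im[:,:,2]>110)&(im[:,:,1]<70)&(im[:,:,0]<80)
    x0,y0,x1,y1=box;k=np.zeros_like(m);k[y0:y1,x0:x1]=m[y0:y1,x0:x1];ij=np.argwhere(k)[:,::-1]
    if len(ij)==0: print(cam,'none');continue
    print(cam,len(ij),ij.mean(0).round(1),ij.min(0),ij.max(0))
    for t in range(8,24,2):
        P=np.array([bp(x,y,r,t) for x in(-3,3) for y in(150,170) for r in(112,136)])
        uv=proj(P,cam);print(t,uv.mean(0).round(1),uv.min(0).round(1),uv.max(0).round(1))
```

```text
wrist 129 [338.9  23.2] [331   1] [349  37]
8 [345.6  21.9] [338.6   1.8] [353.   40.7]
10 [351.1  22.2] [343.4   2.2] [359.2  40.9]
12 [356.5  22.6] [348.1   2.6] [365.3  41.2]
14 [361.8  23. ] [352.7   3.2] [371.3  41.6]
16 [367.   23.6] [357.2   3.8] [377.1  42. ]
18 [372.   24.1] [361.7   4.5] [382.8  42.4]
20 [377.   24.7] [366.    5.2] [388.3  42.9]
22 [381.8  25.4] [370.3   6.1] [393.6  43.4]
top 35 [189.8 242.1] [186 238] [193 245]
8 [191.8 242.7] [187.2 239. ] [196.4 246.5]
10 [191.3 241.3] [186.7 237.7] [195.9 244.9]
12 [190.8 239.8] [186.1 236.3] [195.4 243.2]
14 [190.3 238.2] [185.5 234.9] [195.  241.6]
16 [189.8 236.7] [184.9 233.5] [194.5 239.9]
18 [189.3 235.1] [184.4 232.1] [194.1 238.1]
20 [188.8 233.5] [183.9 230.7] [193.6 236.4]
22 [188.3 231.9] [183.3 229.3] [193.2 234.7]
side 80 [294.9 169.9] [290 157] [301 182]
8 [306.4 172.4] [303.2 168.4] [309.5 176.5]
10 [307.4 171.8] [304.3 167.6] [310.5 175.9]
12 [308.4 171.1] [305.4 166.9] [311.4 175.3]
14 [309.4 170.5] [306.5 166.3] [312.3 174.7]
16 [310.5 169.9] [307.7 165.6] [313.3 174.2]
18 [311.6 169.3] [308.8 165. ] [314.3 173.6]
20 [312.7 168.8] [310.  164.5] [315.3 173.1]
22 [313.8 168.3] [311.2 164. ] [316.3 172.7]
```

Run:
```python
from tgt import *
for y in(140,100): print(y,proj([bp(-12,y,130),bp(0,y,130)],'wrist').round(1).tolist())
im=cv2.imread('pics/w5.png')
for y in(140,100):
    v=int(round(proj([bp(-6,y,130)],'wrist')[0,1]));print(v,im[v,290:335].sum(1).tolist())
cv2.imwrite('pics/w5z.png',cv2.resize(im[0:75,270:400],None,fx=6,fy=6,interpolation=cv2.INTER_CUBIC))
```

```text
140 [[307.5, 47.6], [323.1, 47.6]]
100 [[307.8, 102.4], [323.0, 102.4]]
48 [512, 488, 453, 425, 408, 399, 373, 334, 294, 282, 281, 355, 497, 603, 628, 633, 632, 633, 633, 631, 629, 632, 631, 630, 629, 629, 630, 608, 538, 408, 278, 253, 232, 221, 218, 219, 222, 211, 225, 217, 220, 214, 217, 213, 226]
102 [112, 122, 141, 166, 151, 119, 128, 119, 121, 117, 116, 162, 317, 500, 600, 627, 629, 631, 627, 627, 629, 629, 629, 626, 629, 627, 624, 606, 543, 463, 422, 420, 426, 423, 422, 422, 412, 408, 410, 403, 408, 411, 419, 430, 435]
```

View pics/w5z.png

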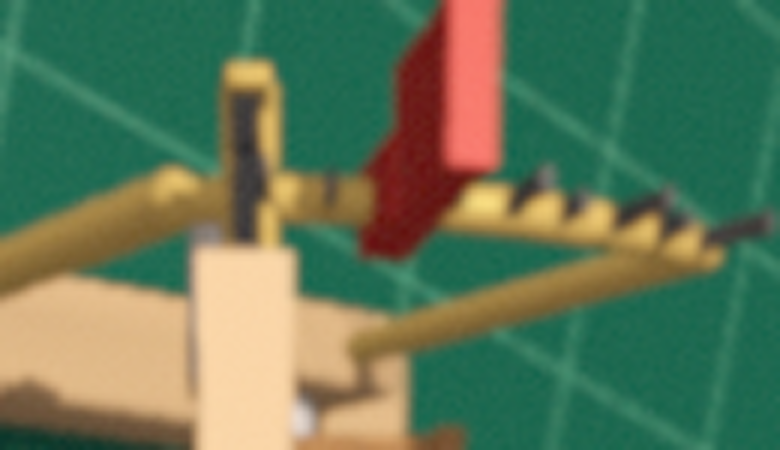

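Zoom: the pointer (black, in a brass holder) is at u≈311 at rest. The red clip's tip face runs from 343.8 to 353.7 (centre ≈348.7, lower end v≈28).

Run:
```python
from tgt import *
for x in (0,-6):
  for t in range(6,20,2):
    uv=proj([bp(x,160,136,t),bp(x,150,136,t)],'wrist');print(x,t,uv.round(1).tolist())
print(env.state()['ee_pos'],env.state()['ee_rot'])
for y in(-100,-110): go(bp(-6,y,130+60)); go(bp(-6,y,130+5-0))
```

```text
0 6 [[342.4, 16.6], [342.2, 31.4]]
0 8 [[348.7, 16.9], [348.5, 31.6]]
0 10 [[355.0, 17.3], [354.7, 31.9]]
0 12 [[361.1, 17.7], [360.8, 32.3]]
0 14 [[367.1, 18.3], [366.7, 32.8]]
0 16 [[373.0, 18.9], [372.6, 33.3]]
0 18 [[378.7, 19.5], [378.3, 33.9]]
-6 6 [[334.4, 16.3], [334.3, 31.1]]
-6 8 [[340.8, 16.5], [340.6, 31.2]]
-6 10 [[347.1, 16.8], [346.9, 31.5]]
-6 12 [[353.4, 17.1], [353.1, 31.8]]
-6 14 [[359.5, 17.6], [359.2, 32.2]]
-6 16 [[365.6, 18.1], [365.2, 32.6]]
-6 18 [[371.5, 18.6], [371.1, 33.1]]
[520.22250875 164.65248037 230.78665935] [1.42108217e+02 3.09158035e-02 1.04023764e+02]
turn [ 0.01 -0.02 -0.01] shift [ 2.25 -3.55 -1.99] P [576.4  75.8 181. ]
turn [ 0.01 -0.02 -0.01] shift [ 3.56 -3.23 -3.72] P [609.2  84.  137.7]
turn [ 0.01 -0.02 -0.01] shift [ 2.34 -3.94 -1.99] P [578.8  66.1 181. ]
turn [ 0.01 -0.02 -0.01] shift [ 3.66 -3.61 -3.72] P [611.7  74.3 137.7]
```

```bash
python3 -m jog '0 0 0 0.3 -1 -0.1 0.4;0 0 0 0.7 -2.4 -0.2 0.4;0 0 0 0.9 -3.6 -0.2 0.4;0 0 0 1.3 -4.2 -0.6 0.4;0 0 0 2.34 -3.94 -1.99 0.4'; python3 -m jog '0 0 0 0 0 0 0.4;0 0 0 0 0 0 0.4'
python3 - <<'E'
from tgt import *
im=snap('wrist','w6')
for y in(-80,-100,-60): 
    uv=proj([bp(-12,y,130),bp(0,y,130)],'wrist');v=int(uv[0,1]);print(uv.round(1).tolist(), im[v,int(uv[0,0])-16:int(uv[1,0])+16:2].sum(1).tolist() if 0<=v<480 else '')
go(bp(-6,-110,125));go(bp(-6,-110,112))
cv2.imwrite('pics/w6z.png',cv2.imread('pics/w6.png')[0:420,100:560])
E
```

```text
time_s: 14.75
ee_pos: [580.5, 64.3, 183.7]
ee_rot: [141.7, 0.1, 103.8]
force: [1.0, 0.5, -0.5]
gripper_width: 36.0
time_s: 15.0
ee_pos: [578.5, 66.3, 182.1]
ee_rot: [142.0, 0.0, 104.0]
force: [0.3, -1.0, 0.1]
gripper_width: 36.6
[[310.2, 202.9], [327.9, 202.9]] [132, 170, 131, 121, 127, 130, 149, 174, 449, 586, 590, 590, 589, 588, 588, 583, 587, 513, 428, 429, 419, 405, 399, 409, 406]
[[310.4, 231.5], [327.7, 231.5]] [102, 119, 112, 99, 126, 103, 117, 149, 443, 582, 586, 585, 585, 584, 583, 582, 578, 494, 426, 423, 408, 398, 406, 403, 410]
[[310.0, 173.1], [328.1, 173.1]] [115, 117, 115, 130, 153, 111, 103, 130, 295, 374, 380, 376, 377, 376, 375, 369, 373, 324, 419, 445, 449, 455, 452, 463, 435]
turn [ 0.01  0.01 -0.02] shift [ 1.56  0.38 -2.12] P [617.6  75.8 129.8]
turn [ 0.01  0.01 -0.02] shift [ 1.87  0.46 -2.53] P [625.4  77.7 119.6]
```

View pics/w6z.png

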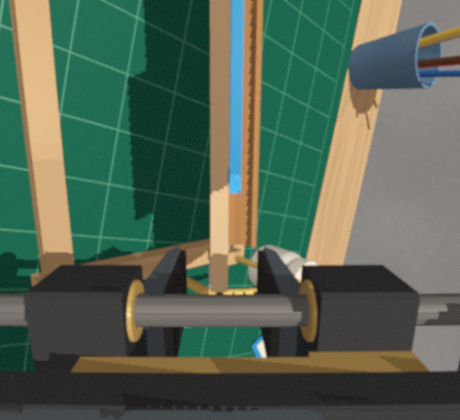

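The jaws are centred on the board's top edge beyond the panel's end, and the prediction matches to under 1 px. Descend and grip.

```bash
python3 -m jog '0 0 0 0.4 0.1 -0.54 0.4;0 0 0 0.8 0.2 -1.08 0.4;0 0 0 1.3 0.32 -1.76 0.4;0 0 0 1.7 0.42 -2.3 0.4;0 0 0 1.87 0.46 -2.53 0.4'; python3 -m jog '0 0 0 0 0 0 0.4;0 0 0 0 0 0 0.25;0 0 0 0 0 0 0.2;0 0 0 0 0 0 0.16;0 0 0 0 0 0 0' 12;python3 -m jog '0 0 0 0 0 0 0;0 0 0 0 0 0 0;0 0 0 0 0 0 0'
python3 - <<'E'
from tgt import *
s=env.state();P=s['ee_pos'];d=Rb().T@(P-bp(-6,-110,112));print('err y,x,-z',d.round(1))
H=bp(0,-110,0)
go(bp(-6,-110,112))
# arc increments: rotate about hinge axis from current pose
a=np.radians(q[2]);ey=np.array([-np.sin(a),np.cos(a),0])
for t in (2,4,6,8,10,11,12):
    Q=R.from_rotvec(ey*np.radians(t));S=H+Q.apply(P-H)-P
    print(t,'turn',(ey*t/5).round(3),'shift',(S/25).round(3))
E
```

```text
time_s: 15.68
ee_pos: [625.8, 78.1, 119.6]
ee_rot: [141.9, 0.0, 104.1]
force: [0.5, 0.2, 1.0]
gripper_width: 36.3
time_s: 16.3
ee_pos: [624.7, 77.5, 118.4]
ee_rot: [142.1, -0.0, 104.0]
force: [-4.2, -1.5, 2.7]
gripper_width: 12.2
time_s: 16.68
ee_pos: [624.8, 77.5, 118.5]
ee_rot: [142.0, -0.0, 104.0]
force: [-5.9, -1.9, 3.5]
gripper_width: 11.7
err y,x,-z [-0.  -1.1  0.4]
turn [-0.   -0.01 -0.01] shift [0.02 0.01 0.04] P [625.4  77.7 119.6]
2 turn [-0.096  0.388  0.   ] shift [0.115 0.029 0.102]
4 turn [-0.193  0.776  0.   ] shift [0.233 0.058 0.199]
6 turn [-0.289  1.165  0.   ] shift [0.355 0.088 0.292]
8 turn [-0.386  1.553  0.   ] shift [0.479 0.119 0.381]
10 turn [-0.482  1.941  0.   ] shift [0.607 0.151 0.465]
11 turn [-0.531  2.135  0.   ] shift [0.672 0.167 0.506]
12 turn [-0.579  2.329  0.   ] shift [0.737 0.183 0.545]
```

```bash
python3 -m jog '-0.05 0.19 0 0.058 0.014 0.051 0;-0.096 0.388 0 0.115 0.029 0.102 0;-0.145 0.58 0 0.174 0.043 0.15 0;-0.193 0.776 0 0.233 0.058 0.199 0;-0.193 0.776 0 0.233 0.058 0.199 0';python3 -m jog '-0.05 0.19 0 0.06 0.015 0.047 0;-0.096 0.389 0 0.122 0.03 0.093 0;-0.145 0.58 0 0.184 0.045 0.138 0;-0.193 0.777 0 0.246 0.061 0.182 0;-0.193 0.777 0 0.246 0.061 0.182 0';python3 -m jog '-0.05 0.19 0 0.063 0.016 0.042 0;-0.096 0.388 0 0.128 0.032 0.084 0;-0.145 0.582 0 0.193 0.048 0.125 0;-0.145 0.582 0 0.193 0.048 0.125 0;-0.145 0.582 0 0.193 0.048 0.125 0'
python3 - <<'E'
from tgt import *
s=env.state();print(s['force'],s['torque'])
cur=R.from_euler('xyz',s['ee_rot'],degrees=True).as_matrix();a=np.radians(q[2])
print('tool elev',np.degrees(np.arcsin(-cur[2,2]))-52)
P=s['ee_pos'];H=bp(0,-110,0);ex=np.array([np.cos(a),np.sin(a),0]);v=P-H;print('radial angle',np.degrees(np.arctan2(v[2],-(v@ex)))-52-np.degrees(6/112))
im=snap('top','t7');snap('side','s7');snap('wrist','w7')
A=cv2.imread('pics/t7.png')[150:270,170:330];B=cv2.imread('pics/s7.png')[140:260,250:390]
cl=cv2.imread('pics/t7.png')[225:260,172:212]
R_=lambda i,h:cv2.resize(i,None,fx=h/i.shape[0],fy=h/i.shape[0],interpolation=cv2.INTER_CUBIC)
top=np.hstack([R_(A,290),R_(B,290)]);bot=np.hstack([R_(cl,290),R_(cv2.imread('pics/w7.png')[0:330,130:530],290)])
k=np.zeros((590,800,3),np.uint8);k[:290,:top.shape[1]]=top;k[300:590,:bot.shape[1]]=bot;cv2.imwrite('pics/c7.png',k)
E
```

```text
time_s: 17.3
ee_pos: [630.8, 79.0, 123.5]
ee_rot: [146.1, 0.0, 104.0]
force: [-4.9, -2.9, 3.7]
gripper_width: 12.1
time_s: 17.92
ee_pos: [637.1, 80.6, 128.0]
ee_rot: [150.1, 0.0, 104.1]
force: [-4.1, -3.0, 2.9]
gripper_width: 11.8
time_s: 18.55
ee_pos: [642.1, 81.8, 131.2]
ee_rot: [153.0, 0.0, 104.0]
force: [-3.0, -2.6, 1.1]
gripper_width: 11.8
[-3.00942457 -2.60644801  1.08967582] [-0.4236083   0.72292815 -0.38920554]
tool elev 11.039414892231143
radial angle 4.495701781175699
```

View pics/c7.png

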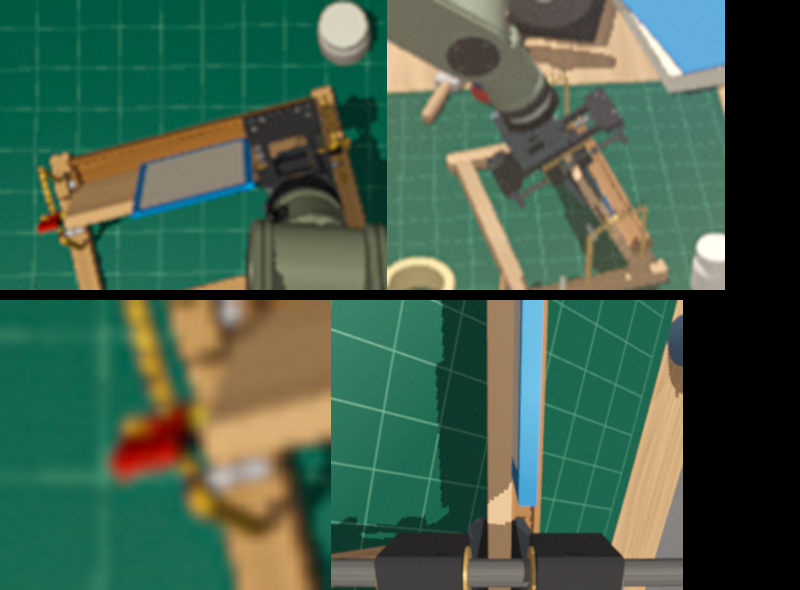

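Run:
```python
from tgt import *
im=cv2.imread('pics/t7.png');g=im.sum(2)
# board back top corner line: at +y free part, y=80..130
for y in(85,100,115,130):
    out=[]
    p0=proj([bp(-12,y,130,11)],'top')[0];u=int(round(p0[0]));col=g[int(p0[1])-8:int(p0[1])+9,u].astype(int)
    k=np.argmin(np.diff(col));print(y,u,'edge v',int(p0[1])-8+k+.5,'pred',[round(proj([bp(-12,y,130,t)],'top')[0,1],1) for t in(9,10,11,12,13)],col.tolist())
d=spotter.trace('panel','top')
if d:
    c=cv2.convexHull(np.argwhere(d[0]['region'])[:,::-1].astype(np.int32));print(d[0]['conf'],cv2.approxPolyDP(c,4,True).reshape(-1,2).tolist())
print(proj([bp(5,yy,10+zz,11) for yy,zz in((65,0),(65,180),(-65,180),(-65,0))],'top').round(1).tolist())
a=cv2.resize(im[228:256,176:204],(560,560),interpolation=cv2.INTER_CUBIC)
cv2.imwrite('pics/t7z.png',a)
```

```text
85 220 edge v 238.5 pred [np.float64(239.7), np.float64(238.9), np.float64(238.2), np.float64(237.4), np.float64(236.6)] [336, 326, 323, 357, 440, 498, 511, 506, 472, 330, 194, 179, 201, 211, 217, 235, 246]
100 215 edge v 240.5 pred [np.float64(241.1), np.float64(240.4), np.float64(239.6), np.float64(238.8), np.float64(238.1)] [339, 331, 325, 341, 418, 498, 511, 511, 490, 380, 189, 83, 134, 209, 244, 271, 228]
115 209 edge v 241.5 pred [np.float64(242.6), np.float64(241.8), np.float64(241.1), np.float64(240.3), np.float64(239.5)] [337, 329, 323, 365, 456, 505, 513, 508, 470, 322, 204, 204, 193, 186, 111, 83, 89]
130 203 edge v 245.5 pred [np.float64(244.0), np.float64(243.3), np.float64(242.5), np.float64(241.8), np.float64(241.0)] [338, 332, 323, 342, 421, 500, 512, 509, 501, 470, 483, 527, 468, 441, 442, 424, 377]
0.59 [[271, 207], [274, 227], [224, 240], [228, 218]]
[[228.2, 217.0], [224.4, 237.7], [274.8, 224.6], [273.0, 205.3]]
```

View pics/t7z.png

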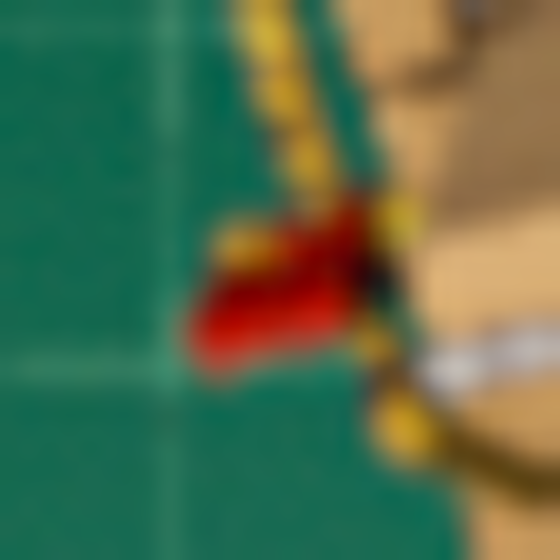

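The zoom shows the black pointer at ~(375,275) next to the red clip, whose near end is centred at ~(360,265). They are aligned to about half a pixel. The panel outline matches a flat stance to within about 2 px. I let it settle and hand in.

```bash
python3 -m jog '0 0 0 0 0 0 0;0 0 0 0 0 0 0;0 0 0 0 0 0 0;0 0 0 0 0 0 0' && python3 -c "
from h import *
print(env.state()['qvel'].round(2)); print(env.job_done())"
```

```text
time_s: 19.25
ee_pos: [642.1, 81.8, 131.2]
ee_rot: [153.0, 0.0, 104.0]
force: [-1.9, -3.6, -0.4]
gripper_width: 11.5
[-0.05  0.03  0.06  0.07  0.05 -0.05]
the job is handed in; nothing more can be done
None
```

I slid the white panel out of its slot and stood it on the middle of the easel's ledge, flat against the board, then let go. I then gripped the free part of the board's top edge on the side away from the clip and swung the board up. The job is handed in at about 19 s of robot time, with the board still held there at a 12 N grip.

**Board angle:** it stands about 10.5–11° above its rest, from the tool's pose and the board's edge in the top picture. In the top picture the pointer lines up with the clip to about half a pixel, roughly half a degree.

**Clip angle:** I could not fix this exactly. The pictures put it between 9.5° and 12°, depending on where the clip sits relative to the board's thickness. I set the board between the two, so it should be within about 1.5° of the clip, against the 3.4° allowed.

**Panel:** its outline in the last top picture matches a panel standing flat and central on the ledge to within about 2–3 pixels.

**At hand-in:** the arm was still, and the outside force on the tool was about 4 N. The pictures showed nothing touching the red clip, the other panels or the things on the table. I did not measure the positions of those things separately.

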